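# Slide the board out over the sink and push the lemon half through its waste hole

## Robot

A 6-joint arm with a two-finger parallel gripper is mounted at the origin on a cart in front of the work surface, level with it; the furniture and walls round the work are solid. World frame = base frame: x ahead of the robot, y to its left, z up, the work surface at z = 0. Lengths are in mm, angles in rad, forces in N, time in s.
With the tool pointing down it reaches from about 300 to 875 mm from the base axis. Payload 6.4 kg.
Tool frame: the origin (TCP) lies midway between the tips of the shut fingers; the grasp point (between the pads) lies 19 mm behind it; z points along the fingers, y is the line along which they close (so a half turn about z gives the same grasp; the last joint's range is limited). The gripper opens to 85 mm and grips with 20 to 120 N. Pads are 22 mm wide; open, the fingers measure 114 mm over their backs; the gripper's body (76 mm by 85 mm) begins 54 mm behind the grasp point. The pads swing forward as they close: fully open they stand 13 mm farther back than shut.
Start: joints at [0.918, 0.181, 1.607, -0, 1.354, -0.206], TCP at [248.438, 518.575, 231.288] pointing down, gripper open.
Joint ranges: [-2.99, 2.99], [-0.89, 2.07], [0.3, 2.58], [-1.14, 4.28], [0, 2.63], [-3.12, 3.12]. Speed limits (rad/s): [2.57, 2.57, 3.01, 3.14, 3.14, 3.14].

## Interface

Orientations are given as a rotation vector (axis times angle).
In Python, from cell import monitor, vision, order, boxes_of, tip_of gives the robot as it stands. The module is installed in compiled form; this text tells all that it offers.
- The arm moves only by the shell command python3 -m inch 'ROWS'. ROWS is a JSON object of lists of equal length, an entry for each row: "offset": the shift along the tool's x, y, z in m, a list of three; "rotation": the turn, a rotation vector about the tool's x, y, z in degrees, a list of three; "grip": the opening, from 0 (shut) to 1 (fully open). In form: {"offset": [[dx, dy, dz], ...], "rotation": [[ax, ay, az], ...], "grip": [grip, ...]}. A call has 1 to 12 rows; each row is the pose to reach, as a shift and turn from the pose commanded when the call began, along the tool's axes at that moment; what a row does not reach only later rows make up. A row lasts 1/12 s, in which the tool goes at most 41.7 mm and 7.16 degrees, less where a joint would pass 70% of its speed; a pose out of reach is approached as far as the arm can. A call with a gripper value outside its range is refused whole. The fingers move at their own pace and stop on an object; the grip force is fixed at half the most. Time passes only in rows, so rows that repeat a pose let the fingers close. It gives the time, the measured TCP pose, the force, the opening and the grip force at its end, in the units of the state.
- monitor.sense(): the state, without advancing time (a new reading comes with each control period).
- vision.read_camera(name): name is "scene" or "top"; returns the picture (480x640x3 uint8, red, green, blue); there is no depth.
- vision.camera_params(name): a dict with "fx", "fy", "cx", "cy" (pixels), "R" (3x3) and "t" (3): a world point X has camera coordinates R X + t. Camera axes: x right, y down, z forward; pixel columns grow to the right and rows downward; lengths in mm; the calibration is good to about 2 mm. A picture is of the moment at which its call begins. camera_params takes no time and is no camera call.
- order.sign_off(): hands the job in; it is judged then, once.
Trained networks look in the newest picture that a camera, given by its name, has taken for a name from the list of things; names that differ only in an ending like _2 or _b are one class to them, and where a whole thing is asked for, a point or a joint stands for the part that bears it (a point fixed in the world has none). Each returns a list of dicts, best first, with "confidence" (0 to 1); they miss things now and then, are a little off and sometimes report something else, mostly with a low value. They report only what shows in the picture. A call takes as long as a camera call. They do not tell look-alikes from the thing itself.
- boxes_of(camera, label): "position" ([x, y, z] in mm, in world coordinates, good to about 4 mm: the middle of the surface that is visible of it).
- tip_of(camera, label): "position" ([x, y, z] in mm, in world coordinates, good to about 4 mm: a listed point, or the origin of a listed thing).
The state is a dict: "time_s": time; "q": joint angles; "joint_vel": joint speeds; "tau": joint torques, N m; "eef_pos": TCP position; "orientation": TCP orientation; "ft_force": force on the tool from outside, world axes, zero at the start; "wrist_torque": the same for the moment, N m; "opening": opening from 0.0 (shut) to 1.0 (fully open); "finger_force": force on a finger pad.
Only numpy, scipy, OpenCV 4.12 (cv2) and the standard library are available. Lean on these libraries where they do the work, as an engineer would, in place of code of your own. Each camera call takes 0.05 s, during which the arm holds its last target. There are 200 camera calls.

## Task

Push the chopping board along the worktop towards the sink until its round waste hole hangs wholly out over the peelings basket in the sink, just clear of the worktop's edge (by about a finger's width, 15 mm), the board still lying flat. Then push the squeezed lemon half across the board so that it drops through the hole into the basket, and leave the board hanging out as you set it. Push with the fingers only: pick nothing up, and leave the whole lemon, the tomato and the mug where they stand.

Things in the scene. Friction and masses are not known exactly. Their poses are not given: they have to be found in the camera images.
- board: Flat wooden board, 270 mm long (own y) x 180 wide (own x) x 16 thick, 0.4 to 0.75 kg, loose on the worktop right of the sink. Origin: centre of the underside; own +y points along it to the end with the waste hole, towards the sink (world +y within 0.2 rad); own +x away from the robot. 2 to 6 N slide it. It balances 7 mm behind its centre and tips if its end overhangs more than 140 mm.
- waste_hole (a point): Centre of the round waste hole through the board, at the level of the board's upper face. The hole is 76 mm across; centre at own (+35, +77) mm of the board, 58 mm from the board's end. Its nearest rim is 20 mm from that end, 17 mm from the board's far long edge.
- sink_edge (a point): Point on the straight edge of the worktop along the right-hand side of the sink, at worktop level (z = 0); it never moves. The edge runs along world x, from x = 0.55 to 0.89 m; the sink's opening (425 mm wide) lies on its +y side, the worktop on its -y side. Axes as the world's. The sink's floor is about 215 mm below the worktop.
- basket: Stainless peelings basket, fixed to the right-hand wall inside the sink, open at the top: 210 mm along world x, 136 mm along world y, 62 mm deep, its rim about 53 mm below the worktop. Its side next to the wall is 22 mm past the worktop's edge. Origin: centre of its floor's underside, 115 mm below the worktop; axes as the world's.
- lemon_half: Squeezed half lemon lying cut face down on the board behind the waste hole: 52 mm across at the bottom, nearly upright sides for the lowest 13 mm, a dome 34 mm high, about 40 g. Origin: centre of the cut face; z up. It slides, it does not roll.
- lemon: Whole yellow lemon, 75x59x59 mm, lying on the worktop between the board and the robot; leave alone. Origin: centre of its underside.
- tomato: Whole tomato, 62 mm, on the worktop between the board and the robot; leave alone. Origin: centre of its underside.
- mug: White mug with a handle, 89x118x88 mm, on the worktop in front of the sink; leave alone. Origin: centre of its underside.
There are look-alikes about, which are no part of the job. Leave any purple or turquoise look-alike of the lemon_half alone.

How it is judged:
By the outcome, as a careful person would: the job done as asked, in the order asked, and still so for the second after the job is handed in, with the robot touching nothing.
It also fails if it takes over 54 s, if anything falls off the work surface, if the arm or the gripper's body presses on something with over 40 N, if the wrist force passes 120 N, or if a joint passes its speed limit or range.

## Working session

There is one attempt and no reset: what is moved stays moved. The work goes in short steps, Python scripts to look and compute and a shell command to move; the robot and the scene stay as the last step left them, time stands still between calls to the robot, and variables do not carry over. Pictures are saved under pics/ and viewed, at most 10 in all, crops included, and the job is handed in when it is done.

```bash
mkdir -p pics
python3 - <<'E'
from cell import monitor, vision, order, boxes_of, tip_of
import cv2
for c in ("top","scene"):
    cv2.imwrite(f"pics/{c}0.png", vision.read_camera(c)[:,:,::-1])
    for l in ("board","waste_hole","sink_edge","basket","lemon_half","lemon","tomato","mug"):
        print(c,l,[([round(v) for v in d["position"]],round(d["confidence"],2)) for d in tip_of(c,l)[:4]])
s=monitor.sense(); print(s["time_s"],s["eef_pos"],s["orientation"],s["opening"])
E
```

```text
top board [([612, -183, -1], 0.69), ([662, -79, 0], 0.26)]
top waste_hole [([684, 6, -114], 0.74), ([660, -114, 17], 0.68)]
top sink_edge [([663, -81, 1], 0.92)]
top basket [([684, 6, -112], 0.74), ([428, -95, 7], 0.18)]
top lemon_half [([502, -401, 2], 0.77), ([555, -477, -2], 0.76), ([436, -466, -2], 0.59), ([645, -280, 17], 0.55)]
top lemon [([429, -96, 7], 0.73)]
top tomato [([420, -245, 0], 0.62)]
top mug [([443, 182, -3], 0.88), ([662, -79, 6], 0.36)]
scene board [([614, -181, 0], 0.77)]
scene waste_hole [([656, -112, 17], 0.74)]
scene sink_edge [([660, -83, 4], 0.81)]
scene basket []
scene lemon_half [([650, -277, 15], 0.93), ([498, -404, -2], 0.92), ([438, -469, 1], 0.82), ([548, -472, 2], 0.64)]
scene lemon []
scene tomato [([420, -248, 2], 0.89)]
scene mug [([444, 180, -2], 0.56)]
0.9 [248.41769975 518.57231027 231.29000173] [-6.95987035e-01 -3.06350347e+00  1.87090853e-05] 0.9961693818502179
```

View pics/top0.png

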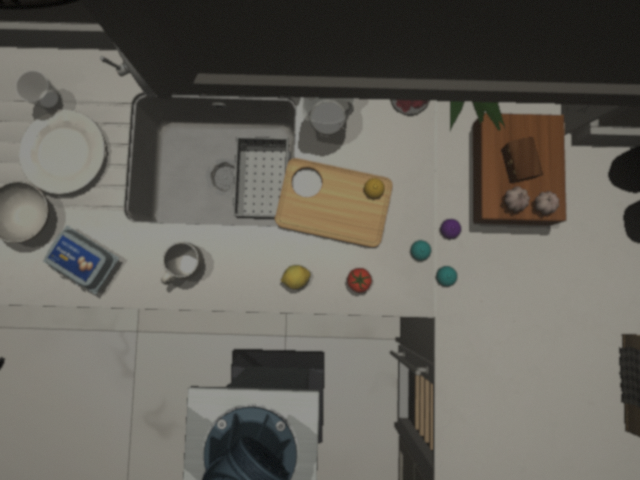

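View pics/scene0.png

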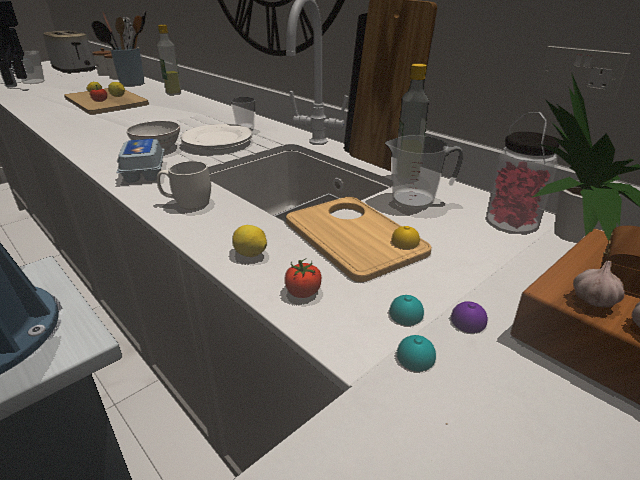

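The top view shows the sink on the left with its right edge near column 297. The board lies at (335,203), tilted, with its hole at (307,183) and the yellow lemon half at (374,188). The jug stands at (328,118), just beyond the board's far edge. The turquoise and purple halves lie off the board, from (421,250) to (451,228). The scene view agrees with this. Next I measure precisely.

```bash
cat > h.py <<'E'
from cell import monitor, vision, order, boxes_of, tip_of
import cv2, numpy as np
from scipy.spatial.transform import Rotation as Ro
def cam(c):
    p=vision.camera_params(c); K=np.array([[p["fx"],0,p["cx"]],[0,p["fy"],p["cy"]],[0,0,1]]); return K,np.array(p["R"]),np.array(p["t"])
def rect(img,c,z,x0=450,x1=900,y0=-420,y1=120,s=1.0):
    """metric picture of plane z: column=(y1-y)/s, row=(x1-x)/s"""
    K,R,t=cam(c)
    H=K@np.c_[R[:,0],R[:,1],R[:,2]*z+t]           # (x,y,1)->pix
    A=np.array([[0,-s,x1],[-s,0,y1],[0,0,1.]])    # (col,row,1)->(x,y,1)
    return cv2.warpPerspective(img,H@A,(int((y1-y0)/s),int((x1-x0)/s)),flags=cv2.INTER_LINEAR|cv2.WARP_INVERSE_MAP)
def measure(c="top",save=None):
    img=vision.read_camera(c); r=rect(img,c,16)
    hsv=cv2.cvtColor(r,cv2.COLOR_RGB2HSV)
    m=((hsv[...,0]<28)&(hsv[...,0]>5)&(hsv[...,1]>70)&(hsv[...,2]>60)).astype(np.uint8)
    m=cv2.morphologyEx(m,cv2.MORPH_OPEN,np.ones((5,5)))
    cs,hi=cv2.findContours(m,cv2.RETR_CCOMP,cv2.CHAIN_APPROX_NONE)
    i=max(range(len(cs)),key=lambda k:cv2.contourArea(cs[k])*(hi[0][k][3]<0))
    (u,v),wh,ang=cv2.minAreaRect(cs[i])
    b=cv2.boxPoints(((u,v),wh,ang)); out={"centre":(900-v,120-u),"wh":wh}
    e=max((b[1]-b[0],b[2]-b[1]),key=np.linalg.norm); d=np.array([-e[1],-e[0]]); d*=np.sign(d[1])
    out["yaw"]=np.arctan2(-d[0],d[1])
    hs=[k for k in range(len(cs)) if hi[0][k][3]==i and cv2.contourArea(cs[k])>1500]
    for k in hs:
        el=cv2.fitEllipse(cs[k]); out["hole"]=(900-el[0][1],120-el[0][0],el[1])
    if save:
        cv2.drawContours(r,[b.astype(int)],0,(255,0,0),1); cv2.imwrite(save,r[:,:,::-1])
    return out
E
python3 - <<'E'
from h import *
for c in ("top","scene"):
    print(c,measure(c,f"pics/m_{c}.png"))
    for l in ("sink_edge","waste_hole","board","lemon_half"):
        print(l,[(np.round(d["position"]),round(d["confidence"],2)) for d in tip_of(c,l)])
K,R,t=cam("top"); print("cam",-R.T@t)
img=vision.read_camera("top"); r=cv2.cvtColor(rect(img,"top",0),cv2.COLOR_RGB2GRAY)
for x in (600,750,770): print(x,[(120-u,int(r[900-x-3:900-x+3,u].mean())) for u in range(170,225,4)])
a=np.vstack([cv2.imread("pics/m_top.png"),cv2.imread("pics/m_scene.png")]); cv2.imwrite("pics/m.png",cv2.resize(a,(360,600)))
E
```

```text
top {'centre': (612.3566589355469, -182.37744140625), 'wh': (268.5526123046875, 179.5340576171875), 'yaw': np.float32(-0.18822154), 'hole': (660.2773895263672, -114.210205078125, (75.90116119384766, 77.52376556396484))}
sink_edge [(array([664., -80.,   5.]), 0.62)]
waste_hole [(array([ 663., -115.,   18.]), 0.81)]
board [(array([ 615., -184.,    2.]), 0.75), (array([ 662., -113.,   20.]), 0.49), (array([ 422., -248.,    2.]), 0.4)]
lemon_half [(array([ 558., -475.,   -1.]), 0.89), (array([ 648., -281.,   15.]), 0.64), (array([ 502., -398.,   -0.]), 0.59), (array([ 437., -464.,    3.]), 0.58)]
scene {'centre': (610.7151184082031, -190.15936279296875), 'wh': (285.2044372558594, 205.27490234375), 'yaw': np.float32(-0.18272154), 'hole': (648.3219909667969, -124.97311401367188, (48.53385543823242, 66.50582885742188))}
sink_edge []
waste_hole [(array([ 658., -115.,   14.]), 0.77)]
board [(array([ 614., -184.,    1.]), 0.73)]
lemon_half [(array([ 551., -475.,    4.]), 0.9), (array([ 498., -400.,   -0.]), 0.84), (array([ 648., -281.,   13.]), 0.81), (array([ 438., -469.,    1.]), 0.62)]
cam [ 373.52064306 -156.83563758 1344.37875646]
600 [(-50, 117), (-54, 119), (-58, 125), (-62, 127), (-66, 126), (-70, 126), (-74, 125), (-78, 126), (-82, 125), (-86, 126), (-90, 126), (-94, 127), (-98, 127), (-102, 128)]
750 [(-50, 67), (-54, 69), (-58, 84), (-62, 96), (-66, 95), (-70, 94), (-74, 91), (-78, 111), (-82, 139), (-86, 141), (-90, 118), (-94, 92), (-98, 81), (-102, 80)]
770 [(-50, 47), (-54, 52), (-58, 77), (-62, 97), (-66, 101), (-70, 101), (-74, 93), (-78, 99), (-82, 127), (-86, 132), (-90, 98), (-94, 79), (-98, 78), (-102, 79)]
```

View pics/m_top.png

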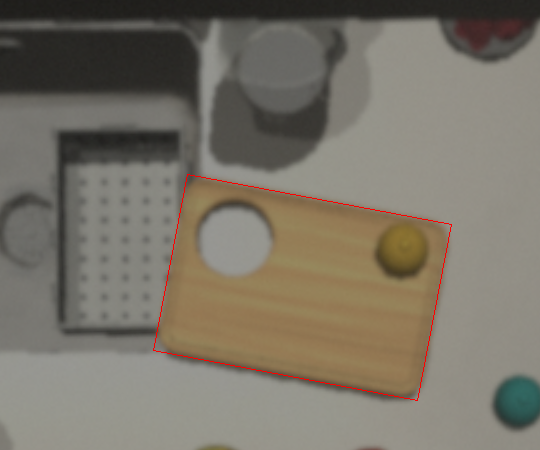

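The top fit gives the board centre at (612,-182) and yaw -0.188, and the hole at (660,-114). The lemon half is near (648,-280) and the sink edge is at y≈-81. I'll push along the board's own y by about 87 mm.

```bash
cat >> h.py <<'E'
def go(x,y,z,yaw_y):
    """offset (m, tool axes) and turn (deg) to TCP x,y,z, tool down with tool y at world angle yaw_y"""
    s=monitor.sense(); T=Ro.from_rotvec(s["orientation"])
    yy=np.array([np.cos(yaw_y),np.sin(yaw_y),0]); zz=np.array([0,0,-1.])
    G=Ro.from_matrix(np.c_[np.cross(yy,zz),yy,zz])
    print("t",round(s["time_s"],2),"eef",np.round(s["eef_pos"],1),"F",np.round(s["ft_force"],1),"off",np.round(T.inv().apply(np.array([x,y,z])-s["eef_pos"])/1000,4),"rot",np.round((T.inv()*G).as_rotvec(degrees=True),2))
E
python3 - <<'E'
from h import *
go(580.4,-350.3,120,-0.188)
E
```

```text
t 1.45 eef [248.4 518.6 231.3] F [-0.5 -0.3  0.7] off [-0.6748 -0.6402  0.1113] rot [ 0.    0.   75.17]
```

```bash
python3 -m inch '{"offset": [[-0.028,-0.027,0],[-0.056,-0.054,0],[-0.084,-0.08,0],[-0.112,-0.107,0],[-0.14,-0.134,0],[-0.168,-0.16,0],[-0.196,-0.187,0],[-0.224,-0.214,0],[-0.252,-0.24,0],[-0.28,-0.267,0],[-0.308,-0.294,0],[-0.337,-0.32,0]], "rotation": [[0,0,3],[0,0,6],[0,0,9],[0,0,12],[0,0,15],[0,0,18],[0,0,21],[0,0,24],[0,0,27],[0,0,30],[0,0,33],[0,0,37.5]], "grip": [1,1,1,1,1,1,1,1,1,1,1,1]}'
python3 -c "
from h import *
go(580.4,-350.3,120,-0.188)"
```

```text
time_s: 2.45
eef_pos: [414.3, 82.5, 231.7]
orientation: [1.647, 2.674, 0.001]
ft_force: [0.2, 0.6, -0.1]
opening: 0.998
finger_force: 0.0
t 2.45 eef [414.3  82.5 231.7] F [ 0.2  0.6 -0.1] off [-0.4612 -0.0467  0.1119] rot [6.000e-02 1.000e-02 3.753e+01]
```

```bash
python3 -m inch '{"offset": [[-0.039,-0.004,0],[-0.078,-0.008,0],[-0.117,-0.012,0],[-0.156,-0.016,0.01],[-0.195,-0.02,0.02],[-0.234,-0.024,0.03],[-0.273,-0.028,0.04],[-0.312,-0.032,0.05],[-0.351,-0.036,0.065],[-0.39,-0.04,0.08],[-0.426,-0.044,0.096],[-0.461,-0.047,0.112]], "rotation": [[0,0,3],[0,0,6],[0,0,9],[0,0,12],[0,0,15],[0,0,18],[0,0,21],[0,0,24],[0,0,27],[0,0,30],[0,0,33],[0,0,37.5]], "grip": [1,1,1,1,1,1,1,1,1,1,1,1]}'
python3 -m inch '{"offset": [[0,0,0],[0,0,0]], "rotation": [[0,0,0],[0,0,0]], "grip": [1,1]}'
python3 -c "
from h import *
go(580.4,-350.3,-8,-0.188)"
```

```text
time_s: 3.45
eef_pos: [581.1, -350.3, 118.4]
orientation: [2.42, 2.003, -0.0]
ft_force: [1.0, 0.3, 0.0]
opening: 0.999
finger_force: 0.0
time_s: 3.62
eef_pos: [579.5, -349.0, 116.0]
orientation: [-2.416, -2.001, 0.001]
ft_force: [-0.5, 0.3, 1.0]
opening: 1.001
finger_force: 0.0
t 3.62 eef [ 579.5 -349.   116. ] F [-0.5  0.3  1. ] off [-0.0014  0.0016  0.124 ] rot [-0.23 -0.14  0.04]
```

```bash
python3 -m inch '{"offset": [[0,0,0.03],[0,0,0.06],[0,0,0.085],[0,0,0.1],[0,0,0.11],[0,0,0.114],[0,0,0.118],[0,0,0.121],[0,0,0.121]], "rotation": [[0,0,0],[0,0,0],[0,0,0],[0,0,0],[0,0,0],[0,0,0],[0,0,0],[0,0,0],[0,0,0]], "grip": [1,1,1,1,1,1,1,1,1]}'
python3 - <<'E'
from h import *
go(580.4,-350.3,-8,-0.188)
im=vision.read_camera("scene"); cv2.imwrite("pics/s1.png",cv2.resize(im[180:330,240:480,::-1],(800,500)))
E
```

```text
time_s: 4.37
eef_pos: [581.3, -348.4, -0.8]
orientation: [2.416, 2.006, 0.0]
ft_force: [0.2, 0.1, -0.0]
opening: 0.999
finger_force: 0.0
t 4.37 eef [ 581.3 -348.4   -0.8] F [ 0.2  0.1 -0. ] off [-0.0021 -0.0006  0.0072] rot [0.08 0.05 0.18]
```

View pics/s1.png

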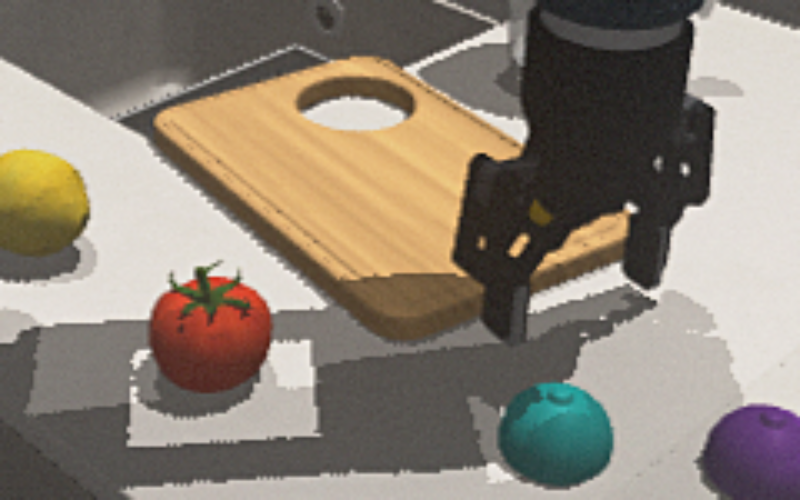

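The view shows the two fingertips at about (510,335) and (645,285), just behind the board's end and level with it, about 10 mm up. I lower 7 mm more and push along tool x.

```bash
python3 -m inch '{"offset": [[0,0,0.004],[0.004,0,0.007],[0.012,0,0.007],[0.02,0,0.007],[0.028,0,0.007],[0.036,0,0.007],[0.043,0,0.007],[0.049,0,0.007],[0.054,0,0.007],[0.058,0,0.007],[0.06,0,0.007],[0.06,0,0.007]], "rotation": [[0,0,0],[0,0,0],[0,0,0],[0,0,0],[0,0,0],[0,0,0],[0,0,0],[0,0,0],[0,0,0],[0,0,0],[0,0,0],[0,0,0]], "grip": [1,1,1,1,1,1,1,1,1,1,1,1]}'
python3 - <<'E'
from h import *
m=measure("top","pics/p1.png"); print(m)
go(580.4,-350.3,-8,-0.188)
print([np.round(d["position"]) for d in tip_of("top","waste_hole")+tip_of("scene","waste_hole")])
E
```

```text
time_s: 5.42
eef_pos: [591.9, -288.3, -8.7]
orientation: [-2.416, -2.007, -0.001]
ft_force: [0.8, -0.1, 0.7]
opening: 1.001
finger_force: 0.0
{'centre': (624.1404418945312, -120.10783386230469), 'wh': (217.79676818847656, 180.5207977294922), 'yaw': np.float32(-0.19118449), 'hole': (667.5875854492188, -76.52896118164062, (74.2650146484375, 77.82046508789062))}
t 5.47 eef [ 592.  -288.5   -8.6] F [ 0.1 -1.3 -0.4] off [-0.0629 -0.     -0.0006] rot [ 0.   -0.04  0.18]
[array([668., -78.,  16.]), array([ 657., -116.,   14.])]
```

```bash
python3 -m inch '{"offset": [[0.004,0,0],[0.01,0,0],[0.016,0,0],[0.022,0,0],[0.028,0,0],[0.033,0,0],[0.037,0,0],[0.04,0,0],[0.042,0,0],[0.044,0,0],[0.045,0,0],[0.045,0,0]], "rotation": [[0,0,0],[0,0,0],[0,0,0],[0,0,0],[0,0,0],[0,0,0],[0,0,0],[0,0,0],[0,0,0],[0,0,0],[0,0,0],[0,0,0]], "grip": [1,1,1,1,1,1,1,1,1,1,1,1]}'
python3 - <<'E'
from h import *
m=measure("top","pics/p2.png"); print(m)
vision.read_camera("scene")
go(580.4,-350.3,-8,-0.188)
for k in range(3):
  if k: vision.read_camera("top"),vision.read_camera("scene")
  print([np.round(d["position"]) for c in ("top","scene") for l in ("waste_hole","sink_edge") for d in tip_of(c,l)])
E
```

```text
time_s: 6.57
eef_pos: [600.3, -244.7, -8.5]
orientation: [2.417, 2.007, 0.0]
ft_force: [-0.7, -4.4, 1.3]
opening: 0.995
finger_force: 1.5
{'centre': (634.10498046875, -69.30392456054688), 'wh': (203.7185516357422, 180.79434204101562), 'yaw': np.float32(-0.2001812), 'hole': (676.3638916015625, -32.609130859375, (74.95008087158203, 76.0587158203125))}
t 6.67 eef [ 600.2 -244.7   -8.6] F [-0.3 -2.6  2.5] off [-1.074e-01 -1.000e-04 -6.000e-04] rot [ 0.02 -0.02  0.16]
[array([675., -34.,  21.]), array([ 422., -246.,   -0.]), array([673., -31.,  16.]), array([ 422., -100.,    3.])]
[array([674., -36.,  17.]), array([671., -35.,  16.])]
[array([675., -32.,  19.])]
```

View pics/p2.png

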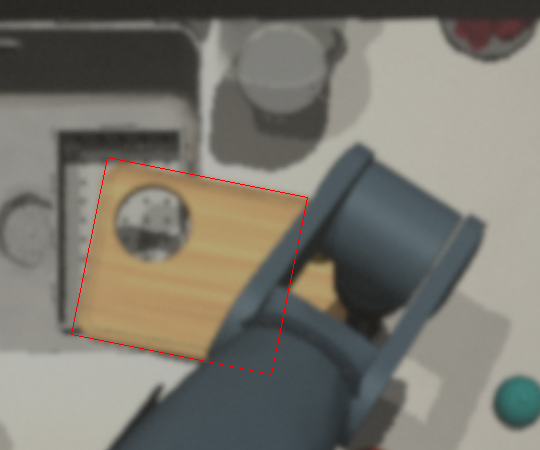

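The hole is at y≈-32.6, so it clears the edge by about 10 mm. I push 4 mm more, back off along -x and rise.

```bash
python3 -m inch '{"offset": [[0.001,0,0],[0.002,0,0],[0.003,0,0],[0.004,0,0],[0.0045,0,0],[0.0045,0,0]], "rotation": [[0,0,0],[0,0,0],[0,0,0],[0,0,0],[0,0,0],[0,0,0]], "grip": [1,1,1,1,1,1]}'
python3 -m inch '{"offset": [[-0.006,0,0],[-0.015,0,0],[-0.025,0,-0.005],[-0.03,0,-0.03],[-0.03,0,-0.06],[-0.03,0,-0.1],[-0.06,-0.03,-0.13],[-0.09,-0.06,-0.14],[-0.12,-0.09,-0.15],[-0.15,-0.12,-0.16],[-0.15,-0.12,-0.16]], "rotation": [[0,0,0],[0,0,0],[0,0,0],[0,0,0],[0,0,0],[0,0,0],[0,0,0],[0,0,0],[0,0,0],[0,0,0],[0,0,0]], "grip": [1,1,1,1,1,0.5,0.3,0.3,0.3,0.3,0.3]}'
python3 - <<'E'
from h import *
m=measure("top","pics/p3.png"); print(m)
vision.read_camera("scene")
go(600,-300,100,-0.188)
for k in range(2):
  if k: vision.read_camera("top"),vision.read_camera("scene")
  print([(l,np.round(d["position"])) for c in ("top","scene") for l in ("waste_hole","board","sink_edge","lemon_half") for d in tip_of(c,l)[:4]])
E
```

```text
time_s: 7.97
eef_pos: [600.8, -240.2, -8.8]
orientation: [-2.417, -2.007, 0.0]
ft_force: [-0.8, -4.3, 0.9]
opening: 0.996
finger_force: 1.8
time_s: 8.88
eef_pos: [452.0, -369.4, 153.5]
orientation: [2.418, 2.002, -0.002]
ft_force: [-0.0, -0.7, 0.3]
opening: 0.302
finger_force: 0.0
{'centre': (628.8099365234375, -96.898681640625), 'wh': (268.05755615234375, 180.99586486816406), 'yaw': np.float32(-0.19118448), 'hole': (677.2183532714844, -27.858016967773438, (74.14450073242188, 76.17495727539062))}
t 8.98 eef [ 453.2 -368.8  153. ] F [0.1 0.6 0.8] off [0.0953 0.1311 0.053 ] rot [ 0.09  0.09 -0.09]
[('waste_hole', array([677., -29.,  20.])), ('board', array([631., -98.,   0.])), ('lemon_half', array([ 664., -194.,   16.])), ('lemon_half', array([ 437., -467.,    2.])), ('waste_hole', array([672., -30.,  17.])), ('waste_hole', array([440., 182.,  -0.])), ('board', array([629., -95.,  -0.])), ('board', array([440., 182.,  -2.])), ('lemon_half', array([ 498., -397.,    0.])), ('lemon_half', array([ 552., -472.,    2.])), ('lemon_half', array([ 437., -470.,   -1.])), ('lemon_half', array([ 662., -191.,   14.]))]
[('waste_hole', array([678., -30.,  16.])), ('board', array([631., -97.,   2.])), ('lemon_half', array([ 664., -193.,   18.])), ('lemon_half', array([ 438., -466.,    4.])), ('waste_hole', array([676., -29.,  18.])), ('board', array([632., -97.,   1.])), ('lemon_half', array([ 439., -471.,    1.])), ('lemon_half', array([ 550., -472.,    2.])), ('lemon_half', array([ 497., -401.,    2.])), ('lemon_half', array([ 667., -192.,   14.]))]
```

View pics/p3.png

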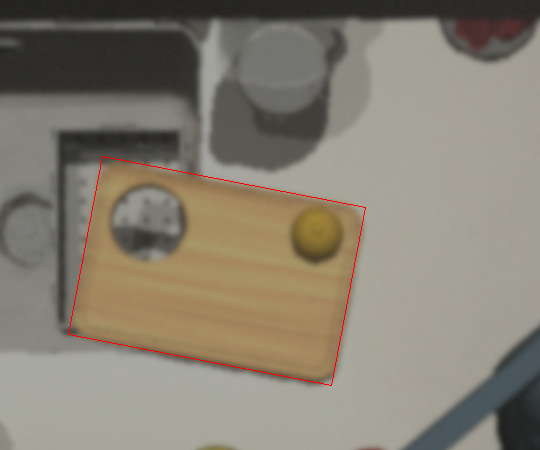

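The hole is now at (677.5,-28), its rim about 15 mm past the edge, and the board lies flat. The lemon half is at about (664.5,-192.5). Its push direction to the hole centre is 0.079 rad off world y.

```bash
python3 -c "
from h import *
go(660.4,-244.5,100,-0.079)"
```

```text
t 9.88 eef [ 455.3 -365.8  151.3] F [-0.2 -1.  -0. ] off [0.1569 0.1793 0.0513] rot [-0.    0.   -6.08]
```

```bash
python3 -m inch '{"offset": [[0.02,0.023,0],[0.042,0.048,0.01],[0.064,0.073,0.02],[0.086,0.098,0.03],[0.108,0.123,0.04],[0.13,0.148,0.05],[0.147,0.168,0.051],[0.157,0.179,0.051],[0.157,0.179,0.051],[0.157,0.179,0.051]], "rotation": [[0,0,-1],[0,0,-2],[0,0,-3],[0,0,-4],[0,0,-5],[0,0,-6],[0,0,-6],[0,0,-6],[0,0,-6],[0,0,-6]], "grip": [0.3,0.3,0.3,0.3,0.3,0.3,0.3,0.3,0.3,0.3]}'
python3 -c "
from h import *
go(660.4,-244.5,20,-0.079)"
```

```text
time_s: 10.72
eef_pos: [660.4, -243.8, 99.9]
orientation: [-2.307, -2.132, 0.001]
ft_force: [-0.6, -0.9, 0.6]
opening: 0.298
finger_force: 0.0
t 10.72 eef [ 660.4 -243.8   99.9] F [-0.6 -0.9  0.6] off [-0.0007  0.0001  0.0799] rot [-0.03  0.    0.02]
```

```bash
python3 -m inch '{"offset": [[0,0,0.025],[0,0,0.045],[0,0,0.06],[0,0,0.07],[0,0,0.076],[0,0,0.079],[0,0,0.079],[0,0,0.079]], "rotation": [[0,0,0],[0,0,0],[0,0,0],[0,0,0],[0,0,0],[0,0,0],[0,0,0],[0,0,0]], "grip": [0.3,0.3,0.3,0.3,0.3,0.3,0.3,0.3]}'
python3 - <<'E'
from h import *
go(676,-62,20,-0.079)
im=vision.read_camera("scene"); cv2.imwrite("pics/s2.png",cv2.resize(im[180:300,270:450,::-1],(780,520)))
E
```

```text
time_s: 11.38
eef_pos: [660.7, -244.8, 22.2]
orientation: [2.308, 2.129, 0.001]
ft_force: [0.1, -0.4, 0.2]
opening: 0.301
finger_force: 0.0
t 11.38 eef [ 660.7 -244.8   22.2] F [ 0.1 -0.4  0.2] off [0.1834 0.0006 0.0021] rot [ 0.07  0.03 -0.08]
```

View pics/s2.png

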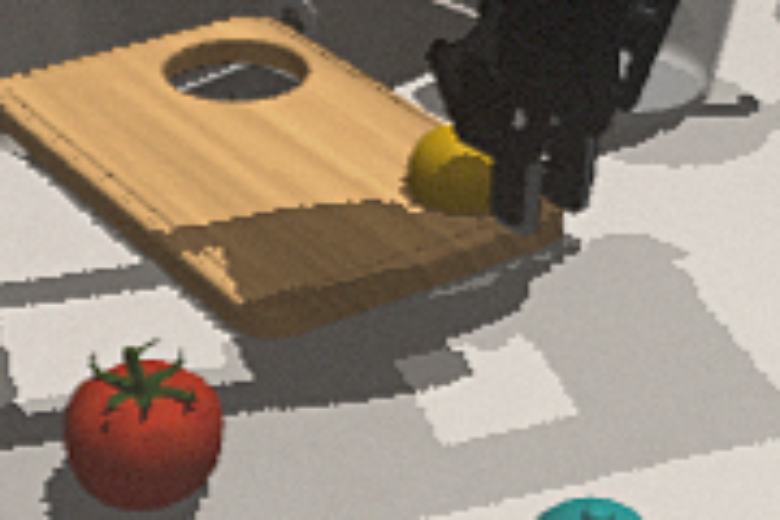

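The fingers are at about (515,215) and (575,200), just behind the lemon half and slightly above the board. I push most of the way and then check the line.

```bash
python3 -m inch '{"offset": [[0,0,0.002],[0.006,0,0.002],[0.014,0,0.002],[0.023,0,0.002],[0.032,0,0.002],[0.041,0,0.002],[0.05,0,0.002],[0.059,0,0.002],[0.068,0,0.002],[0.076,0,0.002],[0.082,0,0.002],[0.085,0,0.002]], "rotation": [[0,0,0],[0,0,0],[0,0,0],[0,0,0],[0,0,0],[0,0,0],[0,0,0],[0,0,0],[0,0,0],[0,0,0],[0,0,0],[0,0,0]], "grip": [0.3,0.3,0.3,0.3,0.3,0.3,0.3,0.3,0.3,0.3,0.3,0.3]}'
python3 - <<'E'
from h import *
print(measure("top")); vision.read_camera("scene")
go(676,-62,20,-0.079)
print([(l,np.round(d["position"])) for c in ("top","scene") for l in ("waste_hole","lemon_half") for d in tip_of(c,l)[:4]])
E
```

```text
time_s: 12.43
eef_pos: [667.0, -158.4, 19.3]
orientation: [-2.308, -2.131, 0.0]
ft_force: [0.4, -0.9, 0.6]
opening: 0.3
finger_force: 0.3
{'centre': (602.7820739746094, -208.06719970703125), 'wh': (64.1356430053711, 182.93434143066406), 'yaw': np.float32(1.1751068)}
t 12.53 eef [ 667.  -158.9   19.2] F [ 0.5 -0.5 -0.1] off [ 0.0973  0.0013 -0.0007] rot [-0.01 -0.01 -0.03]
[('waste_hole', array([678., -30.,  14.])), ('lemon_half', array([ 500., -401.,   -2.])), ('lemon_half', array([ 556., -477.,   -3.])), ('lemon_half', array([ 671., -124.,   17.])), ('waste_hole', array([675., -28.,  17.])), ('lemon_half', array([ 501., -402.,   -4.])), ('lemon_half', array([ 552., -471.,    2.])), ('lemon_half', array([ 437., -468.,   -0.])), ('lemon_half', array([ 669., -124.,   11.]))]
```

```bash
python3 -m inch '{"offset": [[0.006,0,0],[0.015,0,0],[0.024,0,0],[0.033,0,0],[0.042,0,0],[0.051,0.001,0],[0.06,0.001,0],[0.069,0.001,0],[0.078,0.001,0],[0.087,0.001,0],[0.094,0.001,0],[0.1,0.001,0]], "rotation": [[0,0,0],[0,0,0],[0,0,0],[0,0,0],[0,0,0],[0,0,0],[0,0,0],[0,0,0],[0,0,0],[0,0,0],[0,0,0],[0,0,0]], "grip": [0.3,0.3,0.3,0.3,0.3,0.3,0.3,0.3,0.3,0.3,0.3,0.3]}'
python3 - <<'E'
from h import *
im=vision.read_camera("scene"); vision.read_camera("top")
go(676,-62,20,-0.079)
print([(l,np.round(d["position"])) for c in ("top","scene") for l in ("waste_hole","lemon_half") for d in tip_of(c,l)[:4]])
cv2.imwrite("pics/s3.png",cv2.resize(im[180:300,270:450,::-1],(780,520)))
E
```

```text
time_s: 13.73
eef_pos: [676.0, -59.0, 19.2]
orientation: [-2.308, -2.131, 0.0]
ft_force: [-0.1, -0.0, 0.4]
opening: 0.3
finger_force: 0.0
t 13.83 eef [676.  -58.8  19.2] F [-0.1 -0.1  0.5] off [-0.0032  0.0003 -0.0008] rot [-0.01 -0.01 -0.01]
[('waste_hole', array([674., -29.,  20.])), ('lemon_half', array([ 499., -399.,   -2.])), ('lemon_half', array([ 437., -465.,    2.])), ('lemon_half', array([ 557., -476.,   -3.])), ('lemon_half', array([689.,  42., -85.])), ('waste_hole', array([674., -28.,  16.])), ('lemon_half', array([ 553., -474.,    1.])), ('lemon_half', array([ 499., -402.,    2.])), ('lemon_half', array([ 436., -469.,    0.]))]
```

View pics/s3.png

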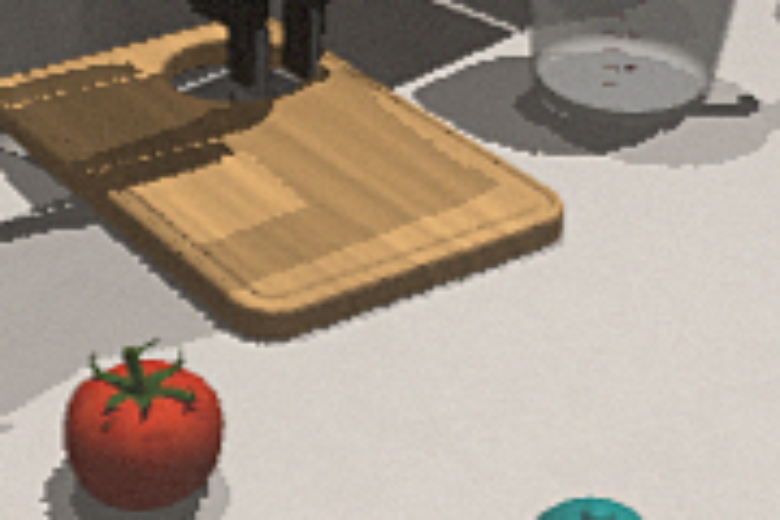

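The lemon half is no longer on the board, and a detection at (689,42,-85) puts it in the basket. The fingers stand over the hole at about (270,85). I raise straight up, back off and check.

```bash
python3 -m inch '{"offset": [[0,0,-0.02],[0,0,-0.05],[0,0,-0.09],[0,0,-0.13],[-0.03,-0.01,-0.16],[-0.06,-0.04,-0.16],[-0.09,-0.07,-0.16],[-0.12,-0.1,-0.16],[-0.15,-0.13,-0.16],[-0.18,-0.16,-0.16],[-0.2,-0.18,-0.16],[-0.2,-0.18,-0.16]], "rotation": [[0,0,0],[0,0,0],[0,0,0],[0,0,0],[0,0,0],[0,0,0],[0,0,0],[0,0,0],[0,0,0],[0,0,0],[0,0,0],[0,0,0]], "grip": [0.3,0.3,0.3,0.3,0.3,0.3,0.3,0.3,0.3,0.3,0.3,0.3]}'
python3 -m inch '{"offset": [[-0.02,-0.02,0],[-0.05,-0.05,0],[-0.08,-0.08,0],[-0.1,-0.1,0],[-0.1,-0.1,0],[-0.1,-0.1,0]], "rotation": [[0,0,0],[0,0,0],[0,0,0],[0,0,0],[0,0,0],[0,0,0]], "grip": [0.3,0.3,0.3,0.3,0.3,0.3]}'
python3 - <<'E'
from h import *
print(measure("top","pics/p4.png"))
for l in ("waste_hole","lemon_half","lemon","tomato","mug","board"): print([(l,np.round(d["position"])) for d in tip_of("top",l)[:4]])
E
```

```text
time_s: 15.03
eef_pos: [476.5, -248.9, 179.4]
orientation: [-2.315, -2.124, 0.004]
ft_force: [1.0, 0.4, 0.4]
opening: 0.299
finger_force: 0.0
time_s: 15.53
eef_pos: [371.9, -337.9, 179.6]
orientation: [2.313, 2.125, 0.0]
ft_force: [0.1, 0.7, 0.5]
opening: 0.297
finger_force: 0.0
{'centre': (631.2982482910156, -82.2935791015625), 'wh': (298.4325866699219, 180.66506958007812), 'yaw': np.float32(-0.1944801), 'hole': (677.1985321044922, -27.854660034179688, (73.99810791015625, 76.15376281738281))}
[('waste_hole', array([676., -30.,  20.]))]
[('lemon_half', array([ 504., -399.,   -1.])), ('lemon_half', array([ 436., -466.,    4.])), ('lemon_half', array([695.,  56., -97.])), ('lemon_half', array([ 556., -480.,   -0.]))]
[('lemon', array([425., -99.,   4.]))]
[('tomato', array([ 419., -245.,   -0.]))]
[('mug', array([442., 180.,  -3.]))]
[('board', array([ 630., -101.,   -1.]))]
```

View pics/p4.png

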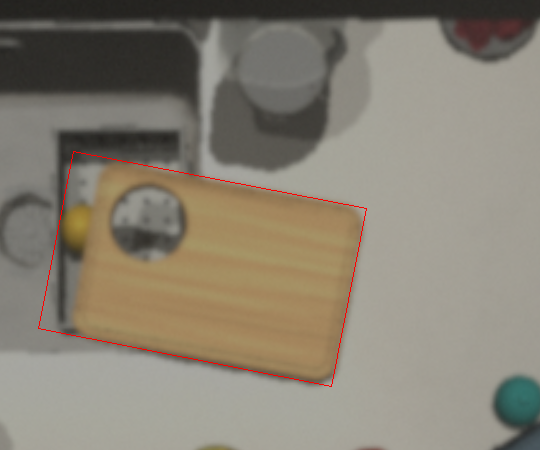

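The lemon half lies in the basket, with its visible part at about (77,228) by the far wall. The hole hasn't moved: it is at (677,-28). The lemon, tomato and mug are where they were, and the arm touches nothing.

```bash
python3 -c "
from cell import order
print(order.sign_off())"
```

```text
the job is handed in; nothing more can be done
None
```

The job is handed in after about 16 s of robot time: the board lies flat with its hole about 15 mm clear of the worktop's edge over the basket, and the lemon half dropped through into the basket with nothing else moved.

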